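# Hold a dusting stencil over the uncovered tart

### The arm

A 7-joint arm with a two-finger parallel gripper is mounted at the origin on a cart in front of the work surface, level with it; the furniture and walls round the work are solid. World frame = base frame: x ahead of the robot, y to its left, z up, the work surface at z = 0. Lengths are in m, angles in rad, forces in N, time in s.
With the tool pointing down it reaches from about 0.4 to 0.85 m from the base axis. Payload 4.4 kg.
Tool frame: the origin (TCP) lies midway between the tips of the shut fingers; the grasp point (between the pads) lies 19 mm behind it (ctrl.grip_point_offset is the distance from the TCP to the grasp point, in m); z points along the fingers, x is the direction in which the jaws open and shut, and the axes are right-handed (so a half turn about z gives the same grasp; the last joint's range is limited). The gripper opens to 94 mm and grips with 3 to 60 N. Pads are 16 mm wide; open, the fingers measure 119 mm over their backs; the gripper's body (75 mm by 177 mm) begins 78 mm behind the grasp point.
Start: joints at [1.259, 0.628, 0.038, 1.517, -0.027, 0.996, -0.02], TCP at [0.158, -0.63, 0.205] pointing down, gripper open.
Joint ranges: [-3.06, 3.06], [-0.37, 2.12], [-1.25, 1.32], [0.18, 2.47], [-1.1, 4.24], [0.23, 1.98], [-2.94, 2.94]. Speed limits (rad/s): [2.57, 2.57, 3.14, 3.14, 3.14, 3.14, 3.14].

### API

Orientations are given as a unit quaternion [x, y, z, w].
In Python, from rig import telemetry, read_camera, job, silhouettes, ctrl gives the robot as it stands.
- The arm moves only by the tool carry_out, never from a script. Its argument "targets" is a list of rows, each an object of numbers: "x", "y", "z": the shift along the tool's x, y, z in cm; "wx", "wy", "wz": the turn, a rotation vector about the tool's x, y, z in rad; "grip": the opening, from 0 (shut) to 1 (fully open). In form: [{"x": .., "y": .., "z": .., "wx": .., "wy": .., "wz": .., "grip": ..}, ...]. A call has 1 to 10 rows; each row is the pose to reach, as a shift and turn from the pose measured when the call began, along the tool's axes at that moment; what a row does not reach only later rows make up. A row lasts 1/12 s, in which the tool goes at most 41.7 mm and 7.16 degrees, less where a joint would pass 70% of its speed; a pose out of reach is approached as far as the arm can. A call with a gripper value outside its range is refused whole. The fingers move at their own pace and stop on an object; the grip force is fixed at half the most. Time passes only in rows, so rows that repeat a pose let the fingers close. It gives the time, the measured TCP pose, the force and the opening at its end, in the units of the state.
- telemetry.get_obs(): the state, without advancing time (a new reading comes with each control period).
- read_camera(name): name is "scene" or "side" or "wrist"; returns a dict with "color" (384x512x3 uint8, red, green, blue), "intrinsics" (3x3 intrinsics, pixels), "R" (3x3) and "t" (3): a world point X has camera coordinates R X + t. Camera axes: x right, y down, z forward; pixel columns grow to the right and rows downward; lengths in m; the calibration is good to about 2 mm. A picture is of the moment at which its call begins. There is no depth.
- job.finish_job(): hands the job in, once; it reports no verdict.
Trained networks look in a picture, given as the dict that the camera call returned (one of the last four; its "shot" number tells which), for a name from the list of things; names that differ only in an ending like _2 or _b are one class to them, and where a whole thing is asked for, a point or a joint stands for the part that bears it (a point fixed in the world has none). Each returns a list of dicts, best first, with "p" (0 to 1); they miss things now and then, are a little off and sometimes report something else, mostly with a low value. They report only what shows in the picture. A call takes as long as a camera call. They do not tell look-alikes from the thing itself.
- silhouettes(picture, name): "region" (384x512 bool, what is visible of it) and "box" ([left, top, width, height] in pixels, round what is visible of it).
The state is a dict: "t": time; "joint_pos": joint angles; "dq": joint speeds; "joint_efforts": joint torques, N m; "position": TCP position; "orientation": TCP orientation; "ft_force": force on the tool from outside, world axes, zero at the start; "moment": the same for the moment, N m; "finger_gap": finger opening in m.
Only numpy, scipy, OpenCV 4.12 (cv2) and the standard library are available. Lean on these libraries where they do the work, as an engineer would, in place of code of your own. Each camera call takes 0.05 s, during which the arm holds its last target. There are 200 camera calls.

### The job

Lift the clear cover off the chocolate tart by its knob and set it down upright on the worktop, clear of the tart; do not drop it. Then pick up the steel dusting stencil by its bow handle, carry it over the things standing between, and hold it hovering about one centimetre above the tart, level, centred on it and with the long sides in line, so that the cook can dust sugar through it; neither the stencil nor the gripper may touch the tart or its base. Finish while still holding it there, with the tart and the other things left where they were.

Things in the scene. Friction and masses are not known exactly. Their poses are not given: they have to be found in the camera images.
- tart: rectangular chocolate tart (dark filling, fluted pastry rim, 76 x 110 mm, top 37 mm above the worktop) stuck on a loose white porcelain base of 116 x 150 mm, 10 mm thick, with a 3 mm raised step of 84 x 118 mm on which the tart sits; 0.9 kg. Origin: centre of the base's underside, on the worktop; its y axis runs along the long side, x along the short side, z up. The tart is left or right of the row of bystanders, the stencil on the other side.
- tart_top (a point): centre of the tart's top face, 37 mm above the origin of tart
- cover: loose clear plastic cover, an upside-down rectangular box 96 (x) x 130 (y) x 54 mm high, walls 3 mm, thin steel band round its lower edge, standing over the tart on the porcelain base (its lower edge 10 mm above the worktop, about 3 mm of play round the step, 7 mm round the tart; it must rise 30 mm to come free of the tart); 0.2 kg. Origin: centre of its open underside, z up. A round steel knob stands in the middle of its top.
- cover_knob (a point): middle of the cover's knob, where to grip: upright cylinder of 22 mm diameter and 22 mm height, from 14 to 36 mm above the cover's top face, on a thin stem; this point is 79 mm above the origin of cover
- stencil: steel dusting stencil lying flat on the worktop: a plate 84 (x) x 118 (y) x 3 mm with a cut-out lattice, carried by a steel wire bow handle that arches lengthways (along y) over it; 0.14 kg. Origin: centre of the plate's underside, y along the long side and the bow, z up
- stencil_grip (a point): middle of the wooden grip bar on top of the bow, where to grip: 12 mm thick (x), 52 mm long (y), 14 mm high with flat sides, 61 mm above the origin of stencil (54 to 68 mm above the plate's underside), free below down to the plate; it is right above the plate's centre
- shaker: bystander: steel sugar shaker, 69 mm diameter, 96 mm high, origin at the centre of its underside; stands with the bowl and the ring in a row that runs away from the robot between tart and stencil, in any order, about 110 mm apart
- bowl: bystander: small steel bowl, 115 mm diameter, 38 mm high, origin at the centre of its underside
- ring: bystander: steel forming ring, 64 mm diameter, 36 mm high, origin at the centre of its underside
- ladle (a point): obstacle of the room, never moves: underside of the ladle (bowl 60 mm across, 35 mm deep, thin upright stem above it) that hangs from the overhead shelf behind the work; keep wrist and gripper body clear of it when swinging across
Not all that is in view belongs to the job. What is shaped like the stencil but yellow is not meant.

How it is judged:
By the outcome, as a careful person would: the job done as asked, in the order asked, and still so for the second after the job is handed in, while the arm keeps its last pose, push and grip.
It also fails if it takes over 69 s, if anything falls off the work surface, if the arm or the gripper's body presses on something with over 40 N, if the wrist force passes 120 N, or if a joint passes its speed limit or range.

## Working session

There is one attempt and no reset: what is moved stays moved. The work goes in short steps, Python scripts to look and compute and a tool call to move; the robot and the scene stay as the last step left them, time stands still between calls to the robot, and variables do not carry over. Pictures are saved under pics/ and viewed, about 8 in all and at most 12, crops included, and the job is handed in when it is done.

Besides the shell and the picture viewer there is one more tool, called in YAML: its name, and indented under it one key for each argument. carry_out: Moves the arm, as the interface text tells. Its arguments: {"type":"object","properties":{"targets":{"type":"array"}},"required":["targets"]}

```bash
mkdir -p pics; ls
python3 - <<'E'
from rig import telemetry, read_camera, silhouettes, ctrl
import cv2,numpy as np
o=telemetry.get_obs();print({k:np.round(v,3) for k,v in o.items()},ctrl.grip_point_offset)
ims=[]
for c in("scene","side"):
    p=read_camera(c);ims.append(p)
    np.savez(f"pics/{c}0.npz",K=p["intrinsics"],R=p["R"],t=p["t"],color=p["color"])
    print(c,-p["R"].T@p["t"],p["R"][2])
    for n in("tart","cover","stencil","stencil_grip","cover_knob","shaker","bowl","ring","ladle"):
        print(n,[(round(d["p"],2),d["box"]) for d in silhouettes(p,n)][:3])
    cv2.imwrite(f"pics/{c}0.png",cv2.resize(p["color"][:,:,::-1],(800,600),interpolation=cv2.INTER_CUBIC))
E
```

```text
pics
{'t': np.float64(0.0), 'joint_pos': array([ 1.259,  0.629,  0.038,  1.518, -0.027,  0.996, -0.02 ]), 'dq': array([ 0.001,  0.002, -0.001,  0.   ,  0.   , -0.001,  0.001]), 'joint_efforts': array([ 0.0000e+00, -5.4971e+01,  1.1440e+00, -1.8663e+01, -5.2000e-02,
        2.4000e-02,  0.0000e+00]), 'position': array([ 0.158, -0.63 ,  0.205]), 'orientation': array([ 0.788, -0.615, -0.001, -0.001]), 'ft_force': array([-0.668,  0.313, -1.011]), 'moment': array([-0.003, -0.006,  0.001]), 'finger_gap': np.float64(0.094)} 0.0188
scene [-0.65273749  1.19870058  1.13726457] [ 0.63863758 -0.54521751 -0.54302846]
tart [(0.64, [277.0, 202.8, 22.9, 20.6]), (0.44, [340.1, 190.7, 0.8, 3.7]), (0.16, [227.8, 224.8, 33.1, 23.2])]
cover [(0.79, [318.3, 172.8, 32.0, 26.0])]
stencil [(0.82, [198.9, 254.9, 24.9, 26.8]), (0.78, [151.5, 282.5, 37.7, 28.1]), (0.75, [229.8, 226.9, 28.0, 21.2])]
stencil_grip [(0.8, [151.4, 282.7, 37.7, 27.6]), (0.61, [200.4, 252.5, 19.6, 29.2]), (0.57, [229.4, 226.3, 32.0, 20.5])]
cover_knob [(0.64, [317.6, 171.8, 31.5, 26.8])]
shaker [(0.79, [301.8, 208.5, 12.8, 23.2])]
bowl [(0.66, [278.5, 202.7, 23.7, 20.3])]
ring [(0.67, [230.0, 226.4, 27.6, 20.5]), (0.42, [268.2, 199.3, 10.2, 13.4])]Traceback (most recent call last):
  File "<stdin>", line 10, in <module>
ValueError: it knows: bowl, cover, cover_knob, ring, shaker, stencil, stencil_grip, tart, tart_top
```

Run:
```python
from rig import telemetry, read_camera, silhouettes, ctrl
import cv2,numpy as np
for c in("scene","side","wrist"):
    p=read_camera(c)
    np.savez(f"pics/{c}0.npz",K=p["intrinsics"],R=p["R"],t=p["t"],color=p["color"])
    print(c,-p["R"].T@p["t"],p["R"][2],p["intrinsics"][0,0])
    if c=="side":
      for n in("tart","cover","stencil","stencil_grip","cover_knob","shaker","bowl","ring"):
        print(n,[(round(d["p"],2),d["box"]) for d in silhouettes(p,n)][:3])
    if c=="wrist": continue
    cv2.imwrite(f"pics/{c}0.png",cv2.resize(p["color"][:,:,::-1],(800,600),interpolation=cv2.INTER_CUBIC))
```

```text
scene [-0.65273749  1.19870058  1.13726457] [ 0.63863758 -0.54521751 -0.54302846] 430.21311228990453
side [ 0.51522436 -0.93380849  1.08158273] [-0.02395807  0.76686757 -0.64135804] 406.43488359966994
tart [(0.66, [235.8, 316.2, 52.3, 51.2])]
cover [(0.58, [240.5, 308.1, 41.7, 53.2]), (0.52, [236.4, 318.4, 46.9, 50.0]), (0.26, [209.3, 226.7, 25.4, 33.2])]
stencil [(0.82, [234.4, 152.3, 26.9, 26.8]), (0.76, [233.7, 133.7, 22.8, 14.6]), (0.68, [244.5, 184.3, 30.3, 28.1])]
stencil_grip [(0.67, [230.1, 128.6, 24.7, 20.2]), (0.6, [244.9, 185.3, 29.7, 26.3]), (0.59, [232.7, 153.2, 27.6, 23.2])]
cover_knob [(0.77, [239.7, 308.2, 44.7, 53.2])]
shaker [(0.77, [208.9, 226.2, 24.3, 33.5])]
bowl [(0.57, [238.0, 235.3, 32.3, 26.4])]
ring [(0.83, [275.7, 238.4, 16.0, 20.2]), (0.19, [234.1, 233.7, 34.8, 29.2])]
wrist [ 0.23934598 -0.60890859  0.38532787] [-0.27890671 -0.07000504 -0.9577632 ] 289.9523088679733
```

View pics/scene0.png

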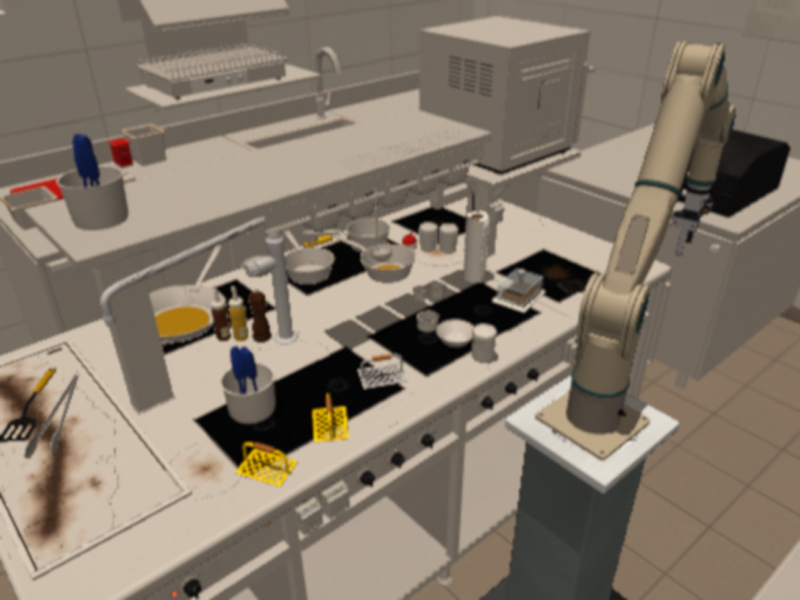

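View pics/side0.png

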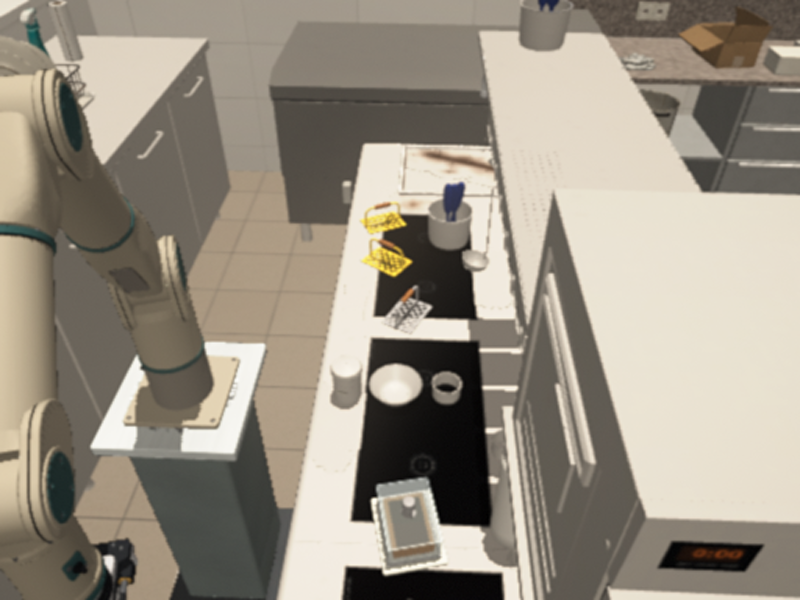

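The steel stencil is at about (261,198) in the side view and (244,238) in the scene view. The two yellow ones, at side (247,166) and (245,140), are decoys. The covered tart is on the right, at side (262,335). I'll triangulate these and fit the poses.

```bash
cat > h.py <<'E'
import numpy as np, cv2
from scipy.spatial.transform import Rotation as Rn
from scipy.optimize import least_squares
def load(c): return dict(np.load(f"pics/{c}.npz"))
def proj(c,X):
    q=np.atleast_2d(X)@c["R"].T+c["t"]; q=q@c["K"].T; return q[:,:2]/q[:,2:]
def onplane(c,uv,z):
    d=c["R"].T@np.linalg.solve(c["K"],np.array([*uv,1.]));o=-c["R"].T@c["t"];return o+d*(z-o[2])/d[2]
def tri(obs):
    f=lambda X:np.concatenate([proj(c,X)[0]-uv for c,uv in obs]);r=least_squares(f,[.6,0,.05]);return r.x,np.abs(r.fun).max()
E
python3 - <<'E'
from h import *
S,D=load("scene0"),load("side0")
for c in(S,D): c["K"]=c.get("K")
f=1.5625
for n,a,b in[("knob",(527,272),(409,503)),("grip",(380,358),(409,295)),("ladle",(258,265),(475,260)),("towel",None,None)]:
    if a: print(n,tri([(S,np.array(a)/f),(D,np.array(b)/f)]))
for n,a,b in [("stencil",(381,374),(408,314)),("shakertop",(485,331),(346,361)),("bowl",(456,333),(396,385)),("ring",(428,321),(447,387)),("base",(519,290),(408,527))]:
    z=.096 if 'sh' in n else .03 if n in('bowl','ring') else .01
    print(n,onplane(S,np.array(a)/f,z),onplane(D,np.array(b)/f,z))
import numpy as np
for c,x,y,w,h,nm in((S,225,150,150,112,"a"),(D,200,165,110,82.5,"b"),(D,205,290,110,82.5,"c")):
    im=c["color"][int(y):int(y+h),x:x+w,::-1]; cv2.imwrite(f"pics/{nm}.png",cv2.resize(im,(400,300),interpolation=cv2.INTER_CUBIC))
ims=[cv2.imread(f"pics/{n}.png") for n in "abc"]
cv2.imwrite("pics/abc.png",np.vstack([np.hstack(ims[:2]),np.hstack([ims[2],ims[2]*0])]))
E
```

```text
knob (array([ 0.50723076, -0.32330223,  0.09456686]), np.float64(2.614556676172242))
grip (array([0.49132613, 0.28379961, 0.05660001]), np.float64(0.41833995172441973))
ladle (array([0.72605545, 0.39924296, 0.185549  ]), np.float64(21.061652331874285))
stencil [0.47968824 0.28903307 0.01      ] [0.49148834 0.26617723 0.01      ]
shakertop [0.35094076 0.02166158 0.096     ] [0.36545406 0.01241938 0.096     ]
bowl [0.46357345 0.01761099 0.03      ] [0.47305055 0.00813852 0.03      ]
ring [0.56426351 0.03493204 0.03      ] [0.58519393 0.00744306 0.03      ]
base [ 0.52286391 -0.33417054  0.01      ] [ 0.51017902 -0.31739276  0.01      ]
```

View pics/abc.png

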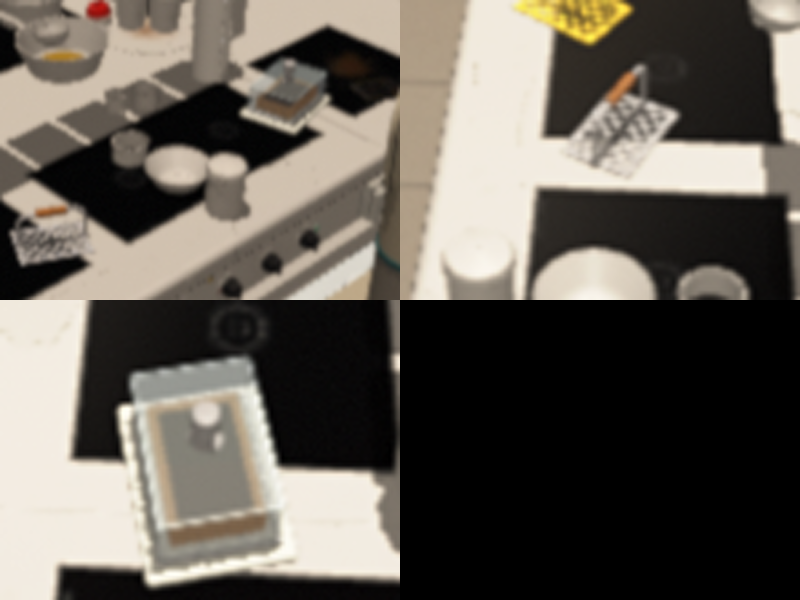

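```bash
cat >> h.py <<'E'
def delta(pos,quat,goal,jaw=None):
    "goal = desired TCP; jaw = world yaw of tool x, tool vertical. prints shift cm / rotvec in tool frame"
    Rt=Rn.from_quat(quat); s=Rt.inv().apply(np.array(goal)-pos)*100
    if jaw is None: return np.round(s,2),None
    best=None
    for j in(jaw,jaw+np.pi):
        x=np.array([np.cos(j),np.sin(j),0]);z=np.array([0,0,-1.]);G=Rn.from_matrix(np.c_[x,np.cross(z,x),z])
        r=(Rt.inv()*G).as_rotvec()
        if best is None or np.linalg.norm(r)<np.linalg.norm(best): best=r
    return np.round(s,2),np.round(best,3)
E
python3 - <<'E'
from h import *
from rig import telemetry
S,D=load("scene0"),load("side0"); f=1.5625
print("ladle",tri([(S,np.array((378,252))/f),(D,np.array((475,262))/f)]))
print("towel",onplane(S,np.array((474,280))/f,0),onplane(D,np.array((500,545))/f,0),"towel top in side?",proj(D,[.66,-.28,.2])*f)
cc=lambda x,y:np.array([205+x*.275,290+(y-300)*.275])
L1,L2,R2=[onplane(D,cc(*p),.01) for p in((122,405),(150,583),(296,555))]
print("base corners",L1,L2,R2,"len",np.linalg.norm(L1-L2),np.linalg.norm(L2-R2),"yaw of y",np.degrees(np.arctan2(*(L1-L2)[1::-1])),np.degrees(np.arctan2(*(R2-L2)[1::-1])),"centre",(L1+R2)/2)
print("knob",onplane(D,cc(207,425),.089),onplane(S,np.array([333.8,176.3]),.089))
# stencil plate corners side crop b
cb=lambda x,y:np.array([200+(x-400)*.275,165+y*.275])
P=[onplane(D,cb(*p),.002) for p in((562,152),(628,178),(680,115))]
print("stencil",P,(P[0]+P[2])/2,np.linalg.norm(P[0]-P[1]),np.linalg.norm(P[1]-P[2]),np.degrees(np.arctan2(*(P[2]-P[1])[1::-1])))
g=[onplane(D,cb(*p),.062) for p in((610,97),(645,70))];print("grip",g,(g[0]+g[1])/2,np.degrees(np.arctan2(*(g[1]-g[0])[1::-1])))
o=telemetry.get_obs()
print(delta(o["position"],o["orientation"],[.44,-.40,.25]))
E
```

```text
ladle (array([0.63751185, 0.15351328, 0.2691678 ]), np.float64(1.315831865735106))
towel [ 0.67798712 -0.28553109  0.        ] [ 0.67706747 -0.33960847  0.        ] towel top in side? [[499.69723681 449.68815933]]
base corners [ 0.44143795 -0.26124894  0.01      ] [ 0.47311667 -0.40787901  0.01      ] [ 0.58125982 -0.38185898  0.01      ] len 0.1500130639142968 0.11122941891739742 yaw of y 102.19110604187146 13.52862734836543 centre [ 0.51134889 -0.32155396  0.01      ]
knob [ 0.51152082 -0.32482492  0.089     ] [ 0.49378731 -0.30162926  0.089     ]
stencil [array([0.42753163, 0.23770709, 0.002     ]), array([0.49977913, 0.2005212 , 0.002     ]), array([0.55452674, 0.30444901, 0.002     ])] [0.49102919 0.27107805 0.002     ] 0.08125571132709686 0.11746612284112914 62.22041340951694
grip [array([0.47790073, 0.26115728, 0.062     ]), array([0.51416616, 0.3081792 , 0.062     ])] [0.49603345 0.28466824 0.062     ] 52.35896561945631
(array([-15.5 , -32.94,  -4.45]), None)
```

Run:
```python
from h import *
from rig import telemetry
o=telemetry.get_obs()
print(delta(o["position"],o["orientation"],[.48,-.38,.28],np.radians(12.7)))
```

```text
(array([-16.46, -37.31,  -7.45]), array([-0.   , -0.   , -1.547]))
```

carry_out:
  targets:
    - {"x":-1.5,"y":-3.7,"z":-1.5,"wz":-0.12}
    - {"x":-3.2,"y":-7.4,"z":-3,"wz":-0.24}
    - {"x":-4.8,"y":-11,"z":-4.5,"wz":-0.36}
    - {"x":-6.4,"y":-14.6,"z":-6,"wz":-0.48}
    - {"x":-8,"y":-18.2,"z":-7.5,"wz":-0.6}
    - {"x":-9.6,"y":-21.8,"z":-7.5,"wz":-0.72}
    - {"x":-11.2,"y":-25.4,"z":-7.5,"wz":-0.84}
    - {"x":-12.8,"y":-29,"z":-7.5,"wz":-0.96}
    - {"x":-14.4,"y":-32.6,"z":-7.5,"wz":-1.08}
    - {"x":-16,"y":-36.2,"z":-7.5,"wz":-1.2}

```text
invalid input
```

```bash
cat > look.py <<'E'
import sys
from h import *
from rig import telemetry, read_camera, silhouettes
def look(cams,tag,names=()):
    o=telemetry.get_obs(); print("t",round(float(o["t"]),2),np.round(o["position"],4),np.round(o["orientation"],4),"gap",round(float(o["finger_gap"]),4),"F",np.round(o["ft_force"],1))
    for c in cams:
        p=read_camera(c); np.savez(f"pics/{c}{tag}.npz",K=p["intrinsics"],R=p["R"],t=p["t"],color=p["color"])
        for n in names: print(c,n,[(round(d["p"],2),d["box"]) for d in silhouettes(p,n)][:2])
        cv2.imwrite(f"pics/{c}{tag}.png",cv2.resize(p["color"][:,:,::-1],(768,576),interpolation=cv2.INTER_CUBIC))
    return o
E
python3 - <<'E'
from look import *
look(["wrist"],"1",["tart","cover","cover_knob"])
E
```

```text
t 1.0 [ 0.1582 -0.6305  0.2055] [ 0.7885 -0.6151  0.     -0.    ] gap 0.0938 F [-0.4  1.3 -0.4]
wrist tart []
wrist cover []
wrist cover_knob []
```

View pics/wrist1.png

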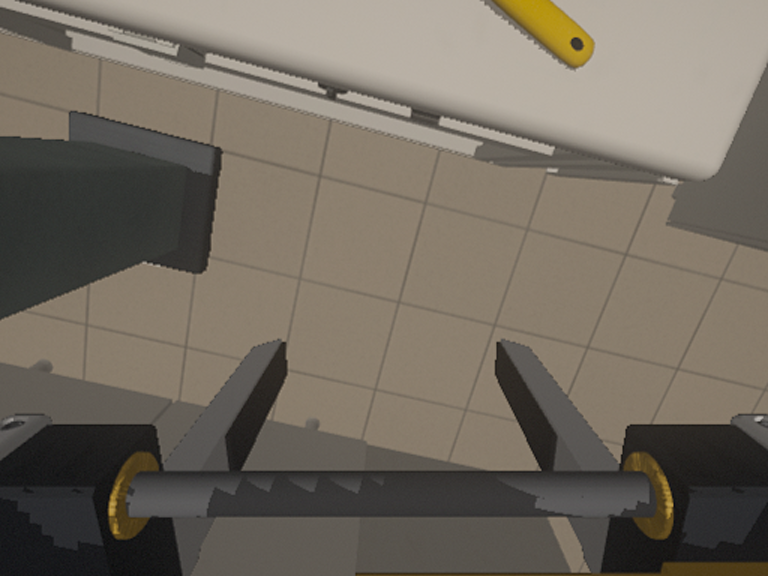

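The rows need every key, so that move was refused. This wrist view shows only the counter edge and a yellow handle at (545,30), lying far to the right.

carry_out:
  targets:
    - {"x":-1.6,"y":-3.7,"z":-1.5,"wx":0,"wy":0,"wz":-0.12,"grip":1}
    - {"x":-3.2,"y":-7.4,"z":-3,"wx":0,"wy":0,"wz":-0.24,"grip":1}
    - {"x":-4.8,"y":-11,"z":-4.5,"wx":0,"wy":0,"wz":-0.36,"grip":1}
    - {"x":-6.4,"y":-14.6,"z":-6,"wx":0,"wy":0,"wz":-0.48,"grip":1}
    - {"x":-8,"y":-18.2,"z":-7.5,"wx":0,"wy":0,"wz":-0.6,"grip":1}
    - {"x":-9.6,"y":-21.8,"z":-7.5,"wx":0,"wy":0,"wz":-0.72,"grip":1}
    - {"x":-11.2,"y":-25.4,"z":-7.5,"wx":0,"wy":0,"wz":-0.84,"grip":1}
    - {"x":-12.8,"y":-29,"z":-7.5,"wx":0,"wy":0,"wz":-0.96,"grip":1}
    - {"x":-14.4,"y":-32.6,"z":-7.5,"wx":0,"wy":0,"wz":-1.08,"grip":1}
    - {"x":-16,"y":-36.2,"z":-7.5,"wx":0,"wy":0,"wz":-1.2,"grip":1}

```text
t: 2.03
position: [0.4716, -0.3859, 0.2809]
orientation: [0.998, -0.06, 0.0, 0.0]
ft_force: [0.7, -0.1, -0.5]
finger_gap: 0.0939
```

Run:
```python
from look import *
o=look(["wrist"],"2",["tart","cover","cover_knob"])
print(delta(o["position"],o["orientation"],[.48,-.38,.28],np.radians(12.7)))
```

```text
t 2.03 [ 0.4716 -0.3859  0.2809] [ 9.982e-01 -5.960e-02  2.000e-04  3.000e-04] gap 0.0939 F [ 0.7 -0.1 -0.5]
wrist tart [(0.58, [231.5, 73.0, 33.9, 101.1]), (0.5, [235.6, 54.9, 92.4, 120.7])]
wrist cover [(0.86, [234.1, 52.6, 97.2, 124.6])]
wrist cover_knob [(0.91, [232.3, 55.7, 99.9, 120.0]), (0.37, [227.9, 83.6, 37.7, 90.6])]
(array([ 0.76, -0.69,  0.09]), array([ 0.001, -0.   , -0.341]))
```

View pics/wrist2.png

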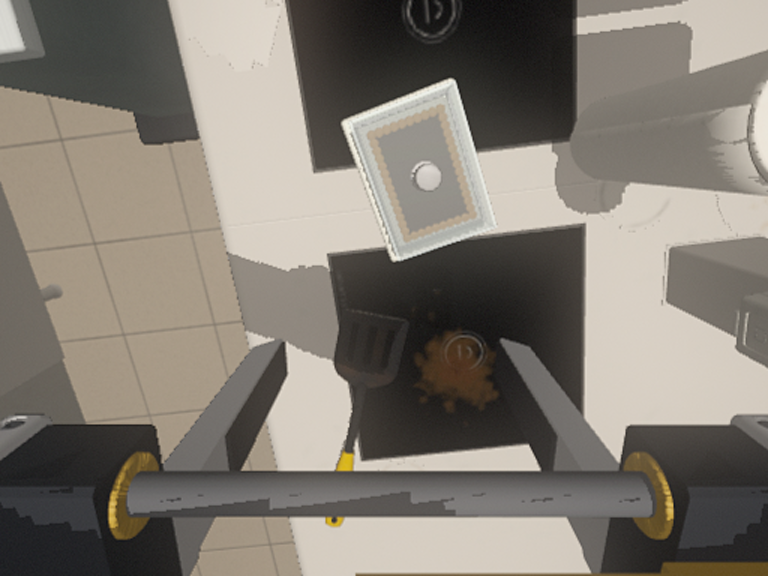

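The knob is at (427,176). The base corners are at (343,122), (453,80), (495,225) and (397,261). A spatula lies at (370,350), and a stain sits to its right.

Run:
```python
from h import *
W=load("wrist2")
w=lambda p,z:onplane(W,np.array(p)/1.5,z)
print("knob",w((427,175),.1), w((428,178),.089))
C=[w(p,.01) for p in((343,122),(453,80),(495,225),(397,261))]
print(np.round(C,4),"centre",np.mean(C,0))
print([np.degrees(np.arctan2(*(C[a]-C[b])[1::-1])) for a,b in((0,3),(1,2),(1,0),(2,3))],[np.linalg.norm(C[a]-C[b]) for a,b in((0,3),(1,2),(1,0),(2,3))])
for n,p in(("spat right edge",(406,325)),("spat bottom",(375,385)),("stain c",(455,370)),("stain right",(497,370)),("hob tl",(330,256)),("hob tr",(585,226)),("block",(665,290)),("towel base",(595,215))):print(n,w(p,0)[:2])
```

```text
knob [ 0.50917841 -0.31452279  0.1       ] [ 0.51063368 -0.31741658  0.089     ]
[[ 0.4402 -0.2589  0.01  ]
 [ 0.5487 -0.2346  0.01  ]
 [ 0.5813 -0.3759  0.01  ]
 [ 0.4764 -0.4017  0.01  ]] centre [ 0.51164818 -0.31778883  0.01      ]
[np.float64(104.23846461958021), np.float64(102.98932823514555), np.float64(12.632279019440128), np.float64(13.800518054442767)] [np.float64(0.1472604740315752), np.float64(0.14500249665278864), np.float64(0.11125099078734337), np.float64(0.10804940836143252)]
spat right edge [ 0.47796143 -0.47862596]
spat bottom [ 0.43341345 -0.54955509]
stain c [ 0.52875181 -0.5412624 ]
stain right [ 0.5774964  -0.54708956]
hob tl [ 0.40515991 -0.38987838]
hob tr [ 0.67801562 -0.38990179]
block [ 0.76646344 -0.47150847]
towel base [ 0.68833197 -0.37952261]
```

Run:
```python
from look import *
o=telemetry.get_obs()
for z in(.14,.072):print(delta(o["position"],o["orientation"],[.511,-.319,z],np.radians(13.2)))
```

```text
(array([ 3.13, -7.17, 14.04]), array([-0.   ,  0.   , -0.354]))
(array([ 3.13, -7.17, 20.84]), array([-0.   ,  0.   , -0.354]))
```

carry_out:
  targets:
    - {"x":1,"y":-2.4,"z":2,"wx":0,"wy":0,"wz":-0.12,"grip":1}
    - {"x":2.1,"y":-4.8,"z":4,"wx":0,"wy":0,"wz":-0.24,"grip":0.8}
    - {"x":3.13,"y":-7.17,"z":7,"wx":0,"wy":0,"wz":-0.354,"grip":0.6}
    - {"x":3.13,"y":-7.17,"z":10,"wx":0,"wy":0,"wz":-0.354,"grip":0.6}
    - {"x":3.13,"y":-7.17,"z":13,"wx":0,"wy":0,"wz":-0.354,"grip":0.6}
    - {"x":3.13,"y":-7.17,"z":14,"wx":0,"wy":0,"wz":-0.354,"grip":0.6}
    - {"x":3.13,"y":-7.17,"z":14,"wx":0,"wy":0,"wz":-0.354,"grip":0.6}

```text
t: 2.82
position: [0.5078, -0.32, 0.1378]
orientation: [0.994, 0.114, -0.003, -0.001]
ft_force: [-0.3, -0.3, 0.9]
finger_gap: 0.0584
```

Run:
```python
from look import *
o=look(["wrist","side"],"3",["cover"])
print(delta(o["position"],o["orientation"],[.511,-.319,.072],np.radians(13.2)))
a=cv2.imread("pics/wrist3.png");b=cv2.imread("pics/side3.png")[400:576,250:550]
cv2.imwrite("pics/v3.png",np.vstack([cv2.resize(a,(533,400))[:230],cv2.resize(b,(533,313))]))
```

```text
t 2.82 [ 0.5078 -0.32    0.1378] [ 0.9935  0.1137 -0.0028 -0.0012] gap 0.0584 F [-0.3 -0.3  0.9]
wrist cover [(0.82, [213.4, 123.5, 109.3, 145.1])]
side cover [(0.7, [238.2, 307.0, 46.5, 56.3])]
(array([ 0.37, -0.  ,  6.58]), array([-0.003,  0.005, -0.003]))
```

View pics/v3.png

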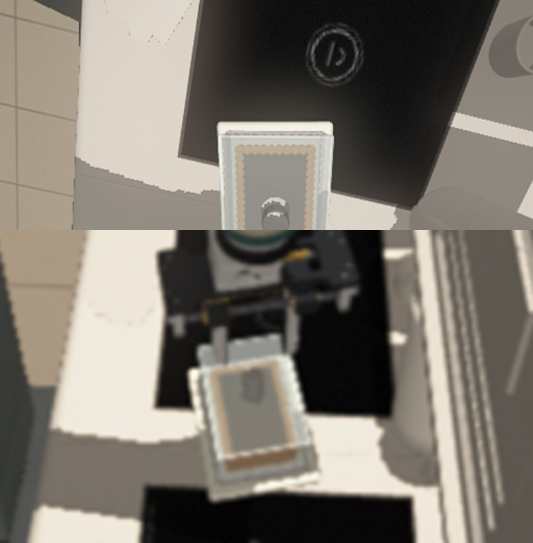

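The fingers are above the knob, which is at wrist pixel (264,205), and the yaw is aligned. Now I'll go down.

Run:
```python
from look import *
W=load("wrist3"); print(onplane(W,(264,203),.1),onplane(W,(264,201),.1))
# plate top edge corners in view: (218,124),(333,124)
```

```text
[ 0.50720121 -0.30600341  0.1       ] [ 0.5068194  -0.30438915  0.1       ]
```

carry_out:
  targets:
    - {"x":0.35,"y":0,"z":2,"wx":0,"wy":0,"wz":0,"grip":0.6}
    - {"x":0.35,"y":0,"z":4,"wx":0,"wy":0,"wz":0,"grip":0.6}
    - {"x":0.35,"y":0,"z":5.5,"wx":0,"wy":0,"wz":0,"grip":0.6}
    - {"x":0.35,"y":0,"z":6.5,"wx":0,"wy":0,"wz":0,"grip":0.6}
    - {"x":0.35,"y":0,"z":6.5,"wx":0,"wy":0,"wz":0,"grip":0.6}
    - {"x":0.35,"y":0,"z":6.5,"wx":0,"wy":0,"wz":0,"grip":0.3}
    - {"x":0.35,"y":0,"z":6.5,"wx":0,"wy":0,"wz":0,"grip":0.1}
    - {"x":0.35,"y":0,"z":6.5,"wx":0,"wy":0,"wz":0,"grip":0}
    - {"x":0.35,"y":0,"z":6.5,"wx":0,"wy":0,"wz":0,"grip":0}
    - {"x":0.35,"y":0,"z":6.5,"wx":0,"wy":0,"wz":0,"grip":0}

```text
t: 3.85
position: [0.5152, -0.3202, 0.078]
orientation: [0.993, 0.114, 0.001, 0.001]
ft_force: [-2.5, -0.1, 2.0]
finger_gap: 0.0262
```

carry_out:
  targets:
    - {"x":0,"y":0,"z":0.4,"wx":0,"wy":0,"wz":0,"grip":0}
    - {"x":0,"y":0,"z":0.4,"wx":0,"wy":0,"wz":0,"grip":0}
    - {"x":0,"y":0,"z":0.4,"wx":0,"wy":0,"wz":0,"grip":0}

```text
t: 4.1
position: [0.5141, -0.3211, 0.0753]
orientation: [0.993, 0.114, 0.0, 0.002]
ft_force: [-5.3, 1.4, 11.1]
finger_gap: 0.0215
```

Run:
```python
from look import *
o=look(["wrist","side"],"4")
a=cv2.imread("pics/wrist4.png");b=cv2.imread("pics/side4.png")[380:576,250:550]
cv2.imwrite("pics/v4.png",np.hstack([cv2.resize(a,(400,300)),cv2.resize(b,(400,300))]))
```

```text
t 4.1 [ 0.5141 -0.3211  0.0753] [9.935e-01 1.139e-01 2.000e-04 2.100e-03] gap 0.0215 F [-5.3  1.4 11.1]
```

View pics/v4.png

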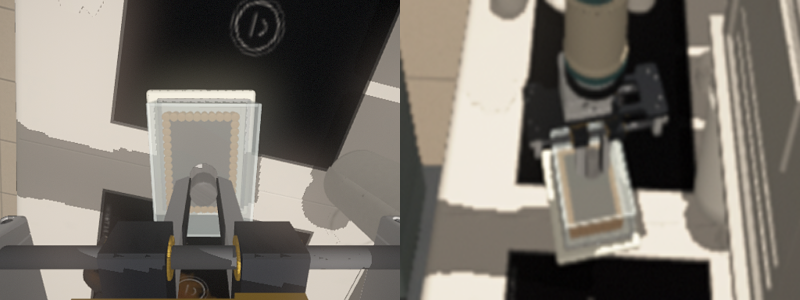

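The knob is gripped with a gap of 21.5 mm. Next I lift it straight up.

carry_out:
  targets:
    - {"x":0,"y":0,"z":-0.5,"wx":0,"wy":0,"wz":0,"grip":0}
    - {"x":0,"y":0,"z":-1.5,"wx":0,"wy":0,"wz":0,"grip":0}
    - {"x":0,"y":0,"z":-3,"wx":0,"wy":0,"wz":0,"grip":0}
    - {"x":0,"y":0,"z":-4.5,"wx":0,"wy":0,"wz":0,"grip":0}
    - {"x":0,"y":0,"z":-6,"wx":0,"wy":0,"wz":0,"grip":0}
    - {"x":0,"y":0,"z":-7,"wx":0,"wy":0,"wz":0,"grip":0}
    - {"x":0,"y":0,"z":-7,"wx":0,"wy":0,"wz":0,"grip":0}

```text
t: 4.78
position: [0.5158, -0.3213, 0.1478]
orientation: [0.993, 0.114, 0.002, 0.003]
ft_force: [0.4, 1.1, -1.6]
finger_gap: 0.0214
```

Run:
```python
from look import *
o=look(["wrist","side","scene"],"5")
print(delta(o["position"],o["orientation"],[.478,-.150,.14],np.radians(13.2)))
a=cv2.imread("pics/wrist5.png");b=cv2.imread("pics/side5.png")[380:576,250:550];c=cv2.imread("pics/scene5.png")[220:340,400:590]
cv2.imwrite("pics/v5.png",np.vstack([np.hstack([cv2.resize(a,(400,300)),cv2.resize(b,(400,300))]),np.hstack([cv2.resize(c,(400,252)),np.zeros((252,400,3),np.uint8)])]))
```

```text
t 4.78 [ 0.5158 -0.3213  0.1478] [0.9935 0.1139 0.0022 0.0033] gap 0.0214 F [ 0.4  1.1 -1.6]
(array([  0.19, -17.54,   0.66]), array([ 0.007, -0.004, -0.002]))
```

View pics/v5.png

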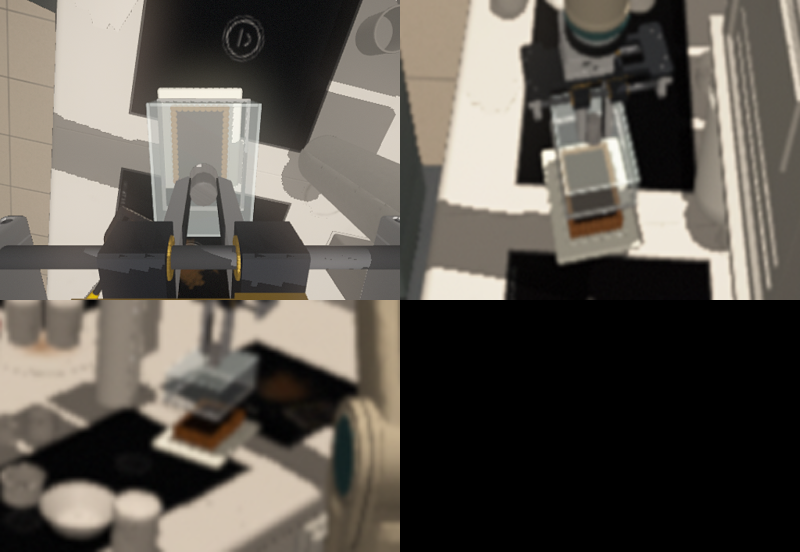

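The cover is up and clear, and the tart stayed on its base. Now I carry it along the tart's long axis and lower it.

carry_out:
  targets:
    - {"x":0,"y":-1.5,"z":0,"wx":0,"wy":0,"wz":0,"grip":0}
    - {"x":0,"y":-4,"z":0,"wx":0,"wy":0,"wz":0,"grip":0}
    - {"x":0,"y":-7,"z":0,"wx":0,"wy":0,"wz":0,"grip":0}
    - {"x":0,"y":-10,"z":0,"wx":0,"wy":0,"wz":0,"grip":0}
    - {"x":0,"y":-13,"z":0,"wx":0,"wy":0,"wz":0,"grip":0}
    - {"x":0,"y":-15.5,"z":0,"wx":0,"wy":0,"wz":0,"grip":0}
    - {"x":0,"y":-17,"z":1,"wx":0,"wy":0,"wz":0,"grip":0}
    - {"x":0,"y":-17,"z":2.5,"wx":0,"wy":0,"wz":0,"grip":0}
    - {"x":0,"y":-17,"z":4,"wx":0,"wy":0,"wz":0,"grip":0}
    - {"x":0,"y":-17,"z":5,"wx":0,"wy":0,"wz":0,"grip":0}

```text
t: 5.77
position: [0.4741, -0.1545, 0.0924]
orientation: [0.993, 0.114, -0.001, 0.001]
ft_force: [-0.0, -0.3, -1.5]
finger_gap: 0.0215
```

Run:
```python
from look import *
o=look([],"6")
print(delta(o["position"],o["orientation"],[*o["position"][:2],.066],np.radians(13.2)))
```

```text
t 5.77 [ 0.4741 -0.1545  0.0924] [ 0.9934  0.1144 -0.0013  0.0014] gap 0.0215 F [-0.  -0.3 -1.5]
(array([ 0.01, -0.01,  2.64]), array([ 0.002,  0.003, -0.001]))
```

carry_out:
  targets:
    - {"x":0,"y":0,"z":0.8,"wx":0,"wy":0,"wz":0,"grip":0}
    - {"x":0,"y":0,"z":1.5,"wx":0,"wy":0,"wz":0,"grip":0}
    - {"x":0,"y":0,"z":2,"wx":0,"wy":0,"wz":0,"grip":0}
    - {"x":0,"y":0,"z":2,"wx":0,"wy":0,"wz":0,"grip":0}
    - {"x":0,"y":0,"z":2,"wx":0,"wy":0,"wz":0,"grip":0}

```text
t: 6.18
position: [0.4741, -0.1546, 0.0723]
orientation: [0.993, 0.114, -0.001, 0.001]
ft_force: [-0.3, -0.5, -2.0]
finger_gap: 0.0216
```

carry_out:
  targets:
    - {"x":0,"y":0,"z":0.2,"wx":0,"wy":0,"wz":0,"grip":0}
    - {"x":0,"y":0,"z":0.4,"wx":0,"wy":0,"wz":0,"grip":0}
    - {"x":0,"y":0,"z":0.6,"wx":0,"wy":0,"wz":0,"grip":0}
    - {"x":0,"y":0,"z":0.6,"wx":0,"wy":0,"wz":0,"grip":0}

```text
t: 6.52
position: [0.474, -0.1547, 0.0662]
orientation: [0.993, 0.114, -0.001, 0.001]
ft_force: [0.8, 0.8, -1.0]
finger_gap: 0.0213
```

carry_out:
  targets:
    - {"x":0,"y":0,"z":0.1,"wx":0,"wy":0,"wz":0,"grip":0}
    - {"x":0,"y":0,"z":0.2,"wx":0,"wy":0,"wz":0,"grip":0}
    - {"x":0,"y":0,"z":0.2,"wx":0,"wy":0,"wz":0,"grip":0}

```text
t: 6.77
position: [0.4738, -0.1547, 0.0653]
orientation: [0.993, 0.114, -0.001, 0.002]
ft_force: [-3.4, 0.1, 9.9]
finger_gap: 0.0213
```

The force rose to +9.9 N, so the cover has touched down. I'll open the fingers and rise straight up.

carry_out:
  targets:
    - {"x":0,"y":0,"z":0,"wx":0,"wy":0,"wz":0,"grip":0.3}
    - {"x":0,"y":0,"z":0,"wx":0,"wy":0,"wz":0,"grip":0.5}
    - {"x":0,"y":0,"z":0,"wx":0,"wy":0,"wz":0,"grip":0.6}
    - {"x":0,"y":0,"z":0,"wx":0,"wy":0,"wz":0,"grip":0.6}
    - {"x":0,"y":0,"z":-2,"wx":0,"wy":0,"wz":0,"grip":0.6}
    - {"x":0,"y":0,"z":-5,"wx":0,"wy":0,"wz":0,"grip":0.6}
    - {"x":0,"y":0,"z":-8,"wx":0,"wy":0,"wz":0,"grip":0.6}
    - {"x":0,"y":0,"z":-11,"wx":0,"wy":0,"wz":0,"grip":0.6}
    - {"x":0,"y":0,"z":-12,"wx":0,"wy":0,"wz":0,"grip":0.6}

```text
t: 7.52
position: [0.4763, -0.1546, 0.1889]
orientation: [0.993, 0.114, 0.001, 0.003]
ft_force: [0.1, 1.1, -0.9]
finger_gap: 0.0566
```

Run:
```python
from look import *
o=look(["wrist","side"],"7",["tart","cover"])
print(delta(o["position"],o["orientation"],[.42,.20,.25],np.radians(-30)))
```

```text
t 7.52 [ 0.4763 -0.1546  0.1889] [0.9935 0.1142 0.0013 0.0028] gap 0.0566 F [ 0.1  1.1 -0.9]
wrist tart [(0.59, [215.0, 241.9, 87.1, 72.7])]
wrist cover [(0.61, [213.5, 115.4, 90.2, 124.0])]
side tart [(0.94, [239.0, 313.8, 51.4, 56.3])]
side cover [(0.62, [231.6, 263.4, 35.9, 48.4])]
(array([  2.57, -35.78,  -6.32]), array([ 0.005, -0.004,  0.753]))
```

carry_out:
  targets:
    - {"x":0.3,"y":-2,"z":-2,"wx":0,"wy":0,"wz":0.08,"grip":0.6}
    - {"x":0.6,"y":-5.5,"z":-4,"wx":0,"wy":0,"wz":0.16,"grip":0.6}
    - {"x":0.9,"y":-9.5,"z":-6,"wx":0,"wy":0,"wz":0.25,"grip":0.6}
    - {"x":1.1,"y":-13.5,"z":-6.3,"wx":0,"wy":0,"wz":0.34,"grip":0.6}
    - {"x":1.4,"y":-17.5,"z":-6.3,"wx":0,"wy":0,"wz":0.43,"grip":0.6}
    - {"x":1.7,"y":-21.5,"z":-6.3,"wx":0,"wy":0,"wz":0.52,"grip":0.6}
    - {"x":2,"y":-25.5,"z":-6.3,"wx":0,"wy":0,"wz":0.6,"grip":0.6}
    - {"x":2.3,"y":-29.5,"z":-6.3,"wx":0,"wy":0,"wz":0.68,"grip":0.6}
    - {"x":2.6,"y":-33,"z":-6.3,"wx":0,"wy":0,"wz":0.75,"grip":0.6}
    - {"x":2.6,"y":-35.8,"z":-6.3,"wx":0,"wy":0,"wz":0.75,"grip":0.6}

```text
t: 8.65
position: [0.416, 0.2035, 0.2446]
orientation: [0.966, -0.258, -0.003, 0.002]
ft_force: [0.6, -0.1, 0.8]
finger_gap: 0.0564
```

Run:
```python
from look import *
o=look(["wrist","side"],"8",["stencil","stencil_grip"])
a=cv2.imread("pics/wrist8.png");b=cv2.imread("pics/side7.png")[300:576,250:550]
cv2.imwrite("pics/v8.png",np.hstack([cv2.resize(a,(512,384)),cv2.resize(b,(288,265))[:,:] if 0 else cv2.copyMakeBorder(cv2.resize(b,(288,265)),0,119,0,0,cv2.BORDER_CONSTANT)]))
```

```text
t 8.65 [0.416  0.2035 0.2446] [ 0.9662 -0.2577 -0.0034  0.0024] gap 0.0564 F [ 0.6 -0.1  0.8]
wrist stencil [(0.93, [246.0, 42.8, 63.3, 96.4])]
wrist stencil_grip [(0.71, [248.1, 40.0, 63.7, 98.6])]
side stencil [(0.92, [246.7, 186.3, 25.6, 24.9]), (0.58, [234.8, 157.8, 24.8, 18.8])]
side stencil_grip [(0.58, [245.0, 184.9, 29.2, 27.0]), (0.58, [231.0, 153.0, 30.8, 27.9])]
```

View pics/v8.png

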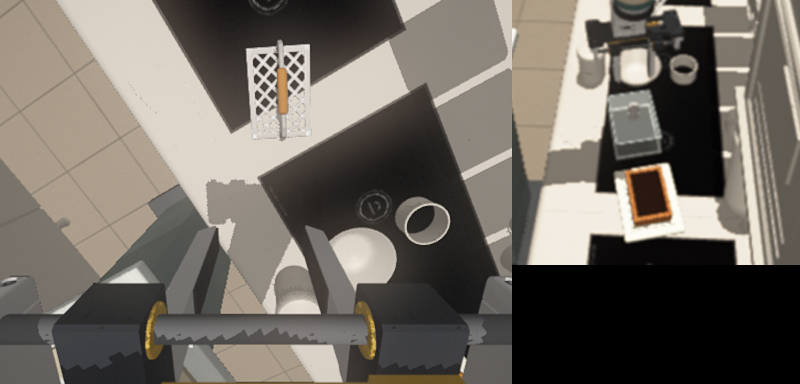

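In the wrist view the grey steel stencil has its plate corners at (247,48), (309,44), (311,135) and (253,139), with the grip bar from (282,68) to (282,113). Its grey metal fits the description; the yellow look-alikes lie further left. The inset shows the cover standing upright and the tart in place on its base.

Run:
```python
from look import *
W=load("wrist8"); w=lambda p,z:onplane(W,p,z)
C=[w(p,.003) for p in((247,47),(310,44),(311,135),(253,139))]
print(np.round(C,4),np.mean(C,0),[np.degrees(np.arctan2(*(C[a]-C[b])[1::-1])) for a,b in((0,3),(1,2),(1,0),(2,3))],[np.linalg.norm(C[a]-C[b]) for a,b in((0,3),(1,2),(1,0),(2,3))])
g=[w(p,.068) for p in((282.5,68),(282.5,113))];print(g,np.mean(g,0),np.degrees(np.arctan2(*(g[0]-g[1])[1::-1])),np.linalg.norm(g[0]-g[1]))
o=telemetry.get_obs()
for z in (.13,):print(delta(o["position"],o["orientation"],[*np.mean(g,0)[:2],z],np.arctan2(*(g[0]-g[1])[1::-1])-np.pi/2))
# colour-based grip
im=W["color"][30:150,235:325].astype(int); m=(im[...,0]-im[...,2]>60)
r=cv2.minAreaRect(np.argwhere(m)[:,::-1].astype(np.float32)+[235,30] if 0 else (np.argwhere(m)[:,::-1]+[235,30]).astype(np.float32)); print(r)
```

```text
[[0.4787 0.3523 0.003 ]
 [0.5519 0.3143 0.003 ]
 [0.5001 0.2091 0.003 ]
 [0.4254 0.2454 0.003 ]] [0.48903184 0.28025795 0.003     ] [np.float64(63.530200734424405), np.float64(63.74720524894219), np.float64(-27.420183346927242), np.float64(-25.906422284885448)] [np.float64(0.11945822555539362), np.float64(0.11727412519450918), np.float64(0.08254022561827494), np.float64(0.0829770501008884)]
[array([0.49949441, 0.30234725, 0.068     ]), array([0.47608329, 0.25930083, 0.068     ])] [0.48778885 0.28082404 0.068     ] 61.46011023293778 0.04900076486266906
(array([  2.07, -10.71,  11.42]), array([ 0.008,  0.004, -0.025]))
((282.2602233886719, 90.46380615234375), (45.28202438354492, 9.608160972595215), 87.27368927001953)
```

Run:
```python
from look import *
o=telemetry.get_obs()
print(delta(o["position"],o["orientation"],[.4885,.280,.125],np.radians(-26.7)))
```

```text
(array([  2.17, -10.67,  11.92]), array([ 0.007,  0.004, -0.057]))
```

carry_out:
  targets:
    - {"x":1,"y":-3.5,"z":1.5,"wx":0.007,"wy":0.004,"wz":-0.057,"grip":0.6}
    - {"x":2.17,"y":-7,"z":3.5,"wx":0.007,"wy":0.004,"wz":-0.057,"grip":0.6}
    - {"x":2.17,"y":-10.67,"z":5.5,"wx":0.007,"wy":0.004,"wz":-0.057,"grip":0.6}
    - {"x":2.17,"y":-10.67,"z":8,"wx":0.007,"wy":0.004,"wz":-0.057,"grip":0.6}
    - {"x":2.17,"y":-10.67,"z":10.5,"wx":0.007,"wy":0.004,"wz":-0.057,"grip":0.6}
    - {"x":2.17,"y":-10.67,"z":11.9,"wx":0.007,"wy":0.004,"wz":-0.057,"grip":0.6}
    - {"x":2.17,"y":-10.67,"z":11.9,"wx":0.007,"wy":0.004,"wz":-0.057,"grip":0.6}
    - {"x":2.17,"y":-10.67,"z":11.9,"wx":0.007,"wy":0.004,"wz":-0.057,"grip":0.6}

```text
t: 9.62
position: [0.4887, 0.278, 0.1244]
orientation: [0.973, -0.232, -0.001, 0.001]
ft_force: [1.0, -0.6, 0.4]
finger_gap: 0.0562
```

Run:
```python
from look import *
o=look(["wrist"],"9")
W=load("wrist9"); im=W["color"].astype(int); m=(im[...,0]-im[...,2]>60)&(im[...,0]>110); m[230:]=0; m[:,:180]=0; m[:,340:]=0
n,l,s,c=cv2.connectedComponentsWithStats(m.astype(np.uint8)); k=1+s[1:,4].argmax(); print(s[k],c[k])
r=cv2.minAreaRect(np.argwhere(l==k)[:,::-1].astype(np.float32)); print(r)
print(onplane(W,c[k],.066))
print(delta(o["position"],o["orientation"],[.4885,.280,.042],np.radians(-26.7)))
```

```text
t 9.62 [0.4887 0.278  0.1244] [ 9.727e-01 -2.319e-01 -8.000e-04  1.200e-03] gap 0.0562 F [ 1.  -0.6  0.4]
[253 179  13  51 612] [258.97222222 203.14869281]
((259.0, 204.0), (50.0, 12.0), 90.0)
[0.48950589 0.28441769 0.066     ]
(array([-0.09, -0.19,  8.24]), array([ 0.003,  0.001, -0.002]))
```

carry_out:
  targets:
    - {"x":0,"y":-0.3,"z":2,"wx":0,"wy":0,"wz":0,"grip":0.6}
    - {"x":0,"y":-0.3,"z":4,"wx":0,"wy":0,"wz":0,"grip":0.6}
    - {"x":0,"y":-0.3,"z":6,"wx":0,"wy":0,"wz":0,"grip":0.6}
    - {"x":0,"y":-0.3,"z":7.5,"wx":0,"wy":0,"wz":0,"grip":0.6}
    - {"x":0,"y":-0.3,"z":8,"wx":0,"wy":0,"wz":0,"grip":0.6}
    - {"x":0,"y":-0.3,"z":8,"wx":0,"wy":0,"wz":0,"grip":0.4}
    - {"x":0,"y":-0.3,"z":8,"wx":0,"wy":0,"wz":0,"grip":0.2}
    - {"x":0,"y":-0.3,"z":8,"wx":0,"wy":0,"wz":0,"grip":0}
    - {"x":0,"y":-0.3,"z":8,"wx":0,"wy":0,"wz":0,"grip":0}
    - {"x":0,"y":-0.3,"z":8,"wx":0,"wy":0,"wz":0,"grip":0}

```text
t: 10.5
position: [0.4913, 0.2819, 0.0465]
orientation: [0.973, -0.232, 0.001, -0.0]
ft_force: [-0.8, 0.8, -0.1]
finger_gap: 0.0266
```

carry_out:
  targets:
    - {"x":0,"y":0,"z":0,"wx":0,"wy":0,"wz":0,"grip":0}
    - {"x":0,"y":0,"z":0,"wx":0,"wy":0,"wz":0,"grip":0}
    - {"x":0,"y":0,"z":0,"wx":0,"wy":0,"wz":0,"grip":0}
    - {"x":0,"y":0,"z":0,"wx":0,"wy":0,"wz":0,"grip":0}

```text
t: 10.83
position: [0.4913, 0.2822, 0.047]
orientation: [0.973, -0.232, 0.001, -0.001]
ft_force: [-0.7, -0.4, 5.3]
finger_gap: 0.012
```

Gripped, with a gap of 12.0 mm and the TCP at z = 0.047 while the plate still lies on the worktop. That puts the plate's underside at TCP − 0.047. Next I lift and work out the carry.

carry_out:
  targets:
    - {"x":0,"y":0,"z":-1,"wx":0,"wy":0,"wz":0,"grip":0}
    - {"x":0,"y":0,"z":-2.5,"wx":0,"wy":0,"wz":0,"grip":0}
    - {"x":0,"y":0,"z":-5,"wx":0,"wy":0,"wz":0,"grip":0}
    - {"x":0,"y":0,"z":-7.5,"wx":0,"wy":0,"wz":0,"grip":0}
    - {"x":0,"y":0,"z":-10,"wx":0,"wy":0,"wz":0,"grip":0}
    - {"x":0,"y":0,"z":-12.5,"wx":0,"wy":0,"wz":0,"grip":0}
    - {"x":0,"y":0,"z":-14,"wx":0,"wy":0,"wz":0,"grip":0}
    - {"x":0,"y":0,"z":-14,"wx":0,"wy":0,"wz":0,"grip":0}

```text
t: 11.5
position: [0.4929, 0.2832, 0.1906]
orientation: [0.973, -0.232, 0.003, -0.003]
ft_force: [1.2, 1.7, -1.6]
finger_gap: 0.0119
```

Run:
```python
from look import *
o=look(["wrist","scene"],"10")
for g,j in(([.42,.05,.19],-10),([.43,-.15,.20],0),([.50,-.28,.19],13.2)):print(delta(o["position"],o["orientation"],g,np.radians(j)))
# tart from side7 (cover off): base/tart
from rig import silhouettes
a=cv2.imread("pics/wrist10.png");D=load("side7")["color"][290:384,215:320,::-1]
cv2.imwrite("pics/v10.png",np.hstack([cv2.resize(a,(370,278)),cv2.resize(cv2.imread("pics/wrist7.png"),(420,278))])) 
cv2.imwrite("pics/v10.png",np.vstack([cv2.resize(a,(420,280))[:],cv2.resize(D,(420,320),interpolation=cv2.INTER_CUBIC)[:, :420]]))
```

```text
t 11.5 [0.4929 0.2832 0.1906] [ 0.9727 -0.2319  0.0031 -0.0029] gap 0.0119 F [ 1.2  1.7 -1.6]
(array([ 4.02, 24.1 , -0.09]), array([-0.006, -0.006, -0.293]))
(array([13.94, 41.49, -1.17]), array([-0.006, -0.006, -0.468]))
(array([26.04, 49.95, -0.17]), array([-0.005, -0.007, -0.698]))
```

View pics/v10.png

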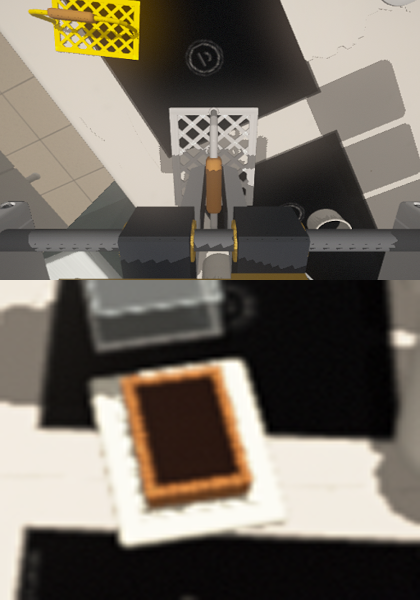

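The stencil hangs level in the grip, and the tart and base are clearly visible and undisturbed. Now I carry it over the row.

carry_out:
  targets:
    - {"x":0.3,"y":1.5,"z":0,"wx":-0.006,"wy":-0.006,"wz":-0.03,"grip":0}
    - {"x":0.8,"y":4.5,"z":-0.3,"wx":-0.006,"wy":-0.006,"wz":-0.07,"grip":0}
    - {"x":1.4,"y":8.5,"z":-0.6,"wx":-0.006,"wy":-0.006,"wz":-0.12,"grip":0}
    - {"x":2.1,"y":12.5,"z":-1,"wx":-0.006,"wy":-0.006,"wz":-0.17,"grip":0}
    - {"x":2.8,"y":16.5,"z":-1,"wx":-0.006,"wy":-0.006,"wz":-0.21,"grip":0}
    - {"x":3.5,"y":20.5,"z":-1,"wx":-0.006,"wy":-0.006,"wz":-0.26,"grip":0}
    - {"x":4.5,"y":24.3,"z":-1,"wx":-0.006,"wy":-0.006,"wz":-0.3,"grip":0}
    - {"x":6.4,"y":27.8,"z":-1,"wx":-0.006,"wy":-0.006,"wz":-0.34,"grip":0}
    - {"x":8.4,"y":31.2,"z":-1,"wx":-0.006,"wy":-0.006,"wz":-0.38,"grip":0}
    - {"x":10.2,"y":34.4,"z":-1,"wx":-0.006,"wy":-0.006,"wz":-0.42,"grip":0}

```text
t: 12.43
position: [0.4252, -0.0736, 0.1954]
orientation: [1.0, -0.023, -0.004, 0.002]
ft_force: [1.9, 0.6, -1.1]
finger_gap: 0.0119
```

Run:
```python
from look import *
D=load("side7"); cc=lambda x,y:np.array([215+x/4,290+(y-280)/3.404])
for n,z,P in(("base",.01,((90,385),(230,358),(285,520),(125,546))),("top",.037,((122,378),(213,363),(250,485),(147,500)))):
    C=[onplane(D,cc(*p),z) for p in P]
    print(n,np.round(C,4).tolist(),np.mean(C,0),[round(np.degrees(np.arctan2(*(C[a]-C[b])[1::-1])),1) for a,b in((0,3),(1,2),(1,0),(2,3))],[round(np.linalg.norm(C[a]-C[b]),4) for a,b in((0,3),(1,2),(1,0),(2,3))])
# dark filling mask
im=D["color"].astype(int); 
m=(im[...,0]-im[...,2]>40); m[:300]=0;m[372:]=0;m[:,:235]=0;m[:,:]&=(np.arange(512)<285)[None]
pts=np.argwhere(m)[:,::-1].astype(float); print(m.sum(),pts.min(0),pts.max(0))
o=look([],"")
print(delta(o["position"],o["orientation"],[.511,-.319,.16],np.radians(13.2)))
```

```text
base [[0.4388, -0.2679, 0.01], [0.5418, -0.2367, 0.01], [0.5808, -0.383, 0.01], [0.4732, -0.4087, 0.01]] [ 0.5086604  -0.32407873  0.01      ] [np.float64(103.7), np.float64(104.9), np.float64(16.9), np.float64(13.5)] [np.float64(0.145), np.float64(0.1514), np.float64(0.1076), np.float64(0.1107)]
top [[0.4633, -0.277, 0.037], [0.5288, -0.2597, 0.037], [0.5559, -0.369, 0.037], [0.4868, -0.3844, 0.037]] [ 0.50870003 -0.32254187  0.037     ] [np.float64(102.3), np.float64(103.9), np.float64(14.8), np.float64(12.6)] [np.float64(0.1099), np.float64(0.1126), np.float64(0.0677), np.float64(0.0708)]
558 [245. 314.] [278. 356.]
t 12.43 [ 0.4252 -0.0736  0.1954] [ 0.9997 -0.0232 -0.004   0.0018] gap 0.0119 F [ 1.9  0.6 -1.1]
(array([ 9.74, 24.1 ,  3.56]), array([ 0.003,  0.008, -0.277]))
```

carry_out:
  targets:
    - {"x":1,"y":2.5,"z":0,"wx":0.003,"wy":0.008,"wz":-0.03,"grip":0}
    - {"x":2.4,"y":6,"z":0,"wx":0.003,"wy":0.008,"wz":-0.07,"grip":0}
    - {"x":3.9,"y":9.7,"z":0,"wx":0.003,"wy":0.008,"wz":-0.11,"grip":0}
    - {"x":5.4,"y":13.4,"z":0,"wx":0.003,"wy":0.008,"wz":-0.16,"grip":0}
    - {"x":6.9,"y":17,"z":0,"wx":0.003,"wy":0.008,"wz":-0.2,"grip":0}
    - {"x":8.4,"y":20.7,"z":0,"wx":0.003,"wy":0.008,"wz":-0.24,"grip":0}
    - {"x":9.4,"y":23.2,"z":0,"wx":0.003,"wy":0.008,"wz":-0.277,"grip":0}
    - {"x":9.7,"y":24.1,"z":1,"wx":0.003,"wy":0.008,"wz":-0.277,"grip":0}
    - {"x":9.7,"y":24.1,"z":3,"wx":0.003,"wy":0.008,"wz":-0.277,"grip":0}
    - {"x":9.7,"y":24.1,"z":5,"wx":0.003,"wy":0.008,"wz":-0.277,"grip":0}

```text
t: 13.27
position: [0.5095, -0.3191, 0.1431]
orientation: [0.993, 0.114, -0.001, -0.001]
ft_force: [-0.4, 0.3, -2.0]
finger_gap: 0.0119
```

Run:
```python
from look import *
o=look(["wrist","side"],"11")
print(delta(o["position"],o["orientation"],[.510,-.3205,.12],np.radians(13.2)))
a=cv2.imread("pics/wrist11.png");D=load("side11")["color"][280:384,205:325,::-1]
cv2.imwrite("pics/v11.png",np.hstack([a[200:576,200:568],cv2.resize(D,(432,376),interpolation=cv2.INTER_CUBIC)]))
```

```text
t 13.27 [ 0.5095 -0.3191  0.1431] [ 0.9935  0.1141 -0.001  -0.0011] gap 0.0119 F [-0.4  0.3 -2. ]
(array([0.02, 0.15, 2.31]), array([-0.002,  0.002, -0.002]))
```

View pics/v11.png

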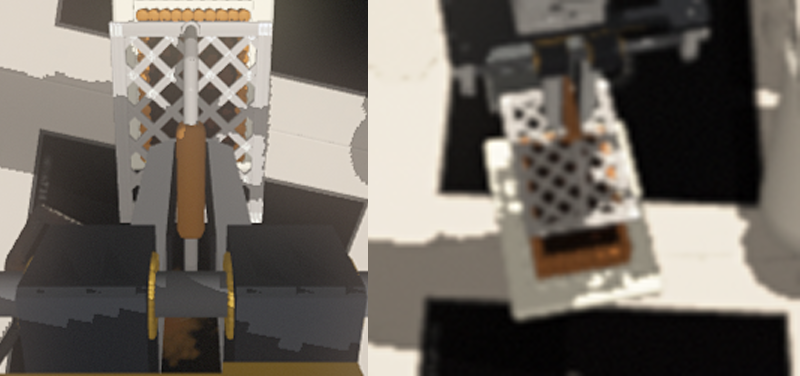

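Run:
```python
from look import *
D=load("side11");W=load("wrist11");zt=.1431-.047+.003
s=lambda x,y:np.array([205+x/3.6,280+y/3.615]); w=lambda x,y:np.array([(x+200)/1.5,(y+200)/1.5])
a=np.radians(13.2);ax=np.array([np.cos(a),np.sin(a)]);ay=np.array([-np.sin(a),np.cos(a)])
P=[onplane(D,s(*p),zt)[:2] for p in((134,95),(167,235),(272,212))]
print("side plate",np.round(P,4),"centre",(P[0]+P[2])/2,[np.linalg.norm(P[0]-P[1]),np.linalg.norm(P[1]-P[2])],[np.degrees(np.arctan2(*(P[i]-P[j])[::-1])) for i,j in((0,1),(2,1))])
Q=[onplane(W,w(*p),zt)[:2] for p in((110,22),(272,20),(263,221),(120,221))]
print("wrist plate",np.round(Q,4),"widths",np.linalg.norm(Q[0]-Q[1]),np.degrees(np.arctan2(*(Q[1]-Q[0])[::-1])),"centre from far edge",(Q[0]+Q[1])/2-ay*.059)
T=[onplane(W,w(*p),.036)[:2] for p in((137,9),(244,9))]
print("wrist tart far edge",np.round(T,4),np.linalg.norm(T[0]-T[1]),"centre",(T[0]+T[1])/2-ay*.055)
im=load("wrist11"); cv2.imwrite("pics/x.png",im["color"])
```

```text
side plate [[ 0.4549 -0.2772]
 [ 0.4862 -0.3913]
 [ 0.5614 -0.3703]] centre [ 0.50814453 -0.3237807 ] [np.float64(0.11825184002400654), np.float64(0.07804560994897129)] [np.float64(105.38813175866662), np.float64(15.57184053671393)]
wrist plate [[ 0.4563 -0.2738]
 [ 0.5369 -0.254 ]
 [ 0.5646 -0.3683]
 [ 0.4826 -0.3875]] widths 0.0829910802177088 13.858098338245679 centre from far edge [ 0.51007516 -0.32133284]
wrist tart far edge [[ 0.4624 -0.2721]
 [ 0.5303 -0.2562]] 0.06970400674304289 centre [ 0.50893278 -0.31771113]
```

In both views the plate is within about 3 mm of the tart centre. I'll correct +2 mm along y and descend to TCP z ≈ 0.0945, which puts the underside about 10 mm above the tart.

carry_out:
  targets:
    - {"x":0,"y":-0.2,"z":0.8,"wx":0,"wy":0,"wz":0,"grip":0}
    - {"x":0,"y":-0.2,"z":1.8,"wx":0,"wy":0,"wz":0,"grip":0}
    - {"x":0,"y":-0.2,"z":2.8,"wx":0,"wy":0,"wz":0,"grip":0}
    - {"x":0,"y":-0.2,"z":3.4,"wx":0,"wy":0,"wz":0,"grip":0}
    - {"x":0,"y":-0.2,"z":3.8,"wx":0,"wy":0,"wz":0,"grip":0}
    - {"x":0,"y":-0.2,"z":3.8,"wx":0,"wy":0,"wz":0,"grip":0}
    - {"x":0,"y":-0.2,"z":3.8,"wx":0,"wy":0,"wz":0,"grip":0}

```text
t: 13.95
position: [0.506, -0.3147, 0.1028]
orientation: [0.993, 0.115, -0.004, -0.003]
ft_force: [-0.9, 0.0, -1.2]
finger_gap: 0.0121
```

Run:
```python
from look import *
o=look([],"12")
print(delta(o["position"],o["orientation"],[.5095,-.3178,.0945],np.radians(13.2)))
```

```text
t 13.95 [ 0.506  -0.3147  0.1028] [ 0.9933  0.1152 -0.0042 -0.0033] gap 0.0121 F [-0.9  0.  -1.2]
(array([0.27, 0.39, 0.82]), array([-0.008,  0.008,  0.001]))
```

carry_out:
  targets:
    - {"x":0.15,"y":0.2,"z":0.4,"wx":-0.008,"wy":0.008,"wz":0,"grip":0}
    - {"x":0.27,"y":0.39,"z":0.8,"wx":-0.008,"wy":0.008,"wz":0,"grip":0}
    - {"x":0.27,"y":0.39,"z":0.8,"wx":-0.008,"wy":0.008,"wz":0,"grip":0}
    - {"x":0.27,"y":0.39,"z":0.8,"wx":-0.008,"wy":0.008,"wz":0,"grip":0}
    - {"x":0.27,"y":0.39,"z":0.8,"wx":-0.008,"wy":0.008,"wz":0,"grip":0}

```text
t: 14.37
position: [0.5095, -0.3179, 0.0948]
orientation: [0.993, 0.115, 0.0, 0.0]
ft_force: [-1.1, -0.8, -0.8]
finger_gap: 0.012
```

Run:
```python
from look import *
o=look(["wrist","side"],"13")
print(delta(o["position"],o["orientation"],[.5095,-.3178,.0945],np.radians(13.2)))
a=cv2.imread("pics/wrist13.png");D=load("side13")["color"][280:384,205:325,::-1]
cv2.imwrite("pics/v13.png",np.hstack([a[200:576,200:568],cv2.resize(D,(432,376),interpolation=cv2.INTER_CUBIC)]))
```

```text
t 14.37 [ 0.5095 -0.3179  0.0948] [9.933e-01 1.151e-01 3.000e-04 2.000e-04] gap 0.012 F [-1.1 -0.8 -0.8]
(array([-0.  , -0.01,  0.03]), array([ 0.001, -0.001,  0.   ]))
```

View pics/v13.png

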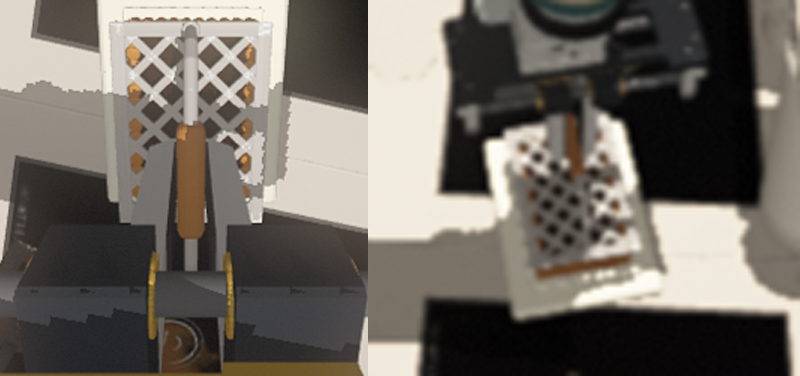

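Run:
```python
from look import *
D=load("side13");W=load("wrist13");zt=.0948-.047+.003
s=lambda x,y:np.array([205+(x-368)/3.6,280+y/3.615]); w=lambda x,y:np.array([(x+200)/1.5,(y+200)/1.5])
a=np.radians(13.2);ax=np.array([np.cos(a),np.sin(a)]);ay=np.array([-np.sin(a),np.cos(a)]);c0=np.array([.5095,-.3178])
def loc(c,p,z): d=onplane(c,p,z)[:2]-c0; return np.round([d@ax*1e3,d@ay*1e3],1)
print("local mm (x,y) about TCP")
for n,p in(("plate far L",(112,24)),("plate far R",(270,22)),("near L",(120,221)),("near R",(262,221))):print("W",n,loc(W,w(*p),zt))
for n,p,z in(("base L",(99,20),.01),("base L",(107,195),.01),("base R",(286,30),.01),("base R",(286,180),.01),("step far L",(123,9),.013),("step far R",(258,8),.013)):print("W",n,loc(W,w(*p),z))
for n,p,z in(("plate BL",(540,268),zt),("plate BR",(637,250),zt),("plate TL",(505,128),zt),("base BL",(518,318),.01),("base BR",(662,292),.01),("base TL",(484,142),.01)):print("S",n,loc(D,s(*p),z))
# clean white-profile of wrist rows far beyond plate
g=W["color"].astype(int).sum(2)
for r in (136,140,150):print(r,np.flatnonzero(np.abs(np.diff(g[r,180:420]))>60)+180)
```

```text
local mm (x,y) about TCP
W plate far L [-40.5  54.9]
W plate far R [40.5 56. ]
W near L [-41.6 -60.9]
W near R [ 42.1 -60.9]
W base L [-55.5  51.7]
W base L [-57.1 -67.2]
W base R [58.  45.8]
W base R [ 64.6 -55.7]
W step far L [-40.2  58.6]
W step far R [39.9 59.3]
S plate BL [-35.7 -66. ]
S plate BR [ 37.8 -65.7]
S plate TL [-42.   53.7]
S base BL [-55. -80.]
S base BR [ 55.5 -80.7]
S base TL [-57.4  70. ]
136 [197 198 324 325]
140 [197 198 324 325]
150 [197 198 199 205 254 255 257 259 260 261 262 264 266 313 315 323 324]
```

Relative to the plate, the tart's centre is +1 to +3 mm along the long axis. The x and yaw errors are under 1 mm and 1°. One last small trim.

carry_out:
  targets:
    - {"x":0,"y":-0.2,"z":0.05,"wx":0,"wy":0,"wz":0,"grip":0}
    - {"x":0,"y":-0.2,"z":0.05,"wx":0,"wy":0,"wz":0,"grip":0}
    - {"x":0,"y":-0.2,"z":0.05,"wx":0,"wy":0,"wz":0,"grip":0}
    - {"x":0,"y":-0.2,"z":0.05,"wx":0,"wy":0,"wz":0,"grip":0}
    - {"x":0,"y":-0.2,"z":0.05,"wx":0,"wy":0,"wz":0,"grip":0}
    - {"x":0,"y":-0.2,"z":0.05,"wx":0,"wy":0,"wz":0,"grip":0}

```text
t: 14.97
position: [0.5091, -0.316, 0.0944]
orientation: [0.993, 0.115, 0.0, 0.0]
ft_force: [0.5, -0.0, -1.9]
finger_gap: 0.0119
```

Run:
```python
from look import *
o=look([],"14")
d,r=delta(o["position"],o["orientation"],[.509,-.3159,.0943],np.radians(13.2));print(d,r,np.round(o["dq"],3))
if np.abs(d).max()<.25 and np.abs(r).max()<.012:
    from rig import job; print(job.finish_job())
```

```text
t 14.97 [ 0.5091 -0.316   0.0944] [9.933e-01 1.152e-01 4.000e-04 3.000e-04] gap 0.0119 F [ 0.5 -0.  -1.9]
[-0.01 -0.01  0.01] [ 0.001 -0.001  0.   ] [ 0.001  0.001 -0.002  0.001  0.001  0.001 -0.   ]
the job is handed in; nothing more can be done
None
```

I lifted the cover off by its knob and set it down upright between the tart and the row, about 3 cm clear of each by my estimates. The steel stencil was then carried over the row and is held over the tart. I handed the job in at about 15 s.

**Last checks before handing in:**
- **Height:** the stencil's underside is about 10 mm above the tart. I worked this out from the tool height at the grasp; no camera measured the gap itself.
- **Level and yaw:** the tool is within about 0.1° of vertical, and the long sides are in line to within about 1°.
- **Centring:** the two views disagreed by a couple of millimetres (the tart's centre was +2.7 mm or +1 mm along the long axis). I shifted the stencil 2 mm and took no picture afterwards.
- **Grip and contact:** the jaws are closed on the 12 mm grip bar, and the wrist force shows only the stencil's weight. The arm was at rest.
- **Other things:** tart and base were still in place in the last pictures. I did not measure the shaker, bowl or ring again after the carry.

My first move call was refused because the rows lacked some keys; nothing moved.

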